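Close a twin-screw glue press evenly

ROBOT

A 6-joint arm with a two-finger parallel gripper is mounted at the origin on a cart in front of the work surface, level with it; the furniture and walls round the work are solid. World frame = base frame: x ahead of the robot, y to its left, z up, the work surface at z = 0. Lengths are in m, angles in degrees, forces in N, time in s.
With the tool pointing down it reaches from about 0.325 to 0.775 m from the base axis. Payload 5.5 kg.
Tool frame: the origin (TCP) lies at the centre of the arm's flange, where the gripper is bolted on; the fingertips stand 182 mm ahead of it and the grasp point (between the pads) lies 163 mm ahead of it; z points along the fingers, y is the line along which they close (so a half turn about z gives the same grasp; the last joint's range is limited). The gripper opens to 88 mm and grips with 3 to 60 N. Pads are 20 mm wide; open, the fingers measure 115 mm over their backs; the gripper's body (75 mm by 178 mm) begins 61 mm behind the grasp point.
Start: joints at [-3.249, 5.22, 70.514, -0, 104.267, -3.249], TCP at [0.6, -0, 0.405] pointing down, gripper open.
Joint ranges: [-164.24, 164.24], [-49.07, 125.15], [9.68, 141.18], [-86.29, 266.29], [3.28, 154.24], [-151.56, 151.56]. Speed limits (degrees/s): [147.25, 147.25, 172.46, 180, 180, 180].

INTERFACE

Orientations are given as [roll, pitch, yaw] about the fixed x, y, z axes, in that order (R = Rz(yaw) Ry(pitch) Rx(roll)).
In Python, from station import r gives the robot as it stands. The module is installed in compiled form; this text tells all that it offers. Calls block until the motion is done:
- r.reach(position, orientation): joint-space move of the TCP to a pose.
- r.servo_line(position, rotation=None, speed=0.15): straight line of the TCP; rotation=None keeps the orientation; speed is the mean speed in m/s.
- r.move_joints(angles): joint-space move.
- r.let_go() and r.grab(squeeze=None): open the fingers fully, or close them until they stop; squeeze is the grip in N (None keeps the last).
- r.wait(seconds).
- r.inverse_kinematics(position, orientation): joint angles nearest the present ones, or None.
- r.sense(): the state.
- r.snapshot(name): name is "scene" or "side" or "wrist"; returns a dict with "frame" (384x512x3 uint8, red, green, blue), "fx", "fy", "cx", "cy" (pixels), "dist_coeffs" ([k1, k2, p1, p2, k3] as OpenCV has them; the pictures are not rectified), "R" (3x3) and "t" (3): a world point X has camera coordinates R X + t. Camera axes: x right, y down, z forward; pixel columns grow to the right and rows downward; lengths in m; the calibration is good to about 2 mm. A picture is of the moment at which its call begins. There is no depth.
A pose or a line that the arm cannot do raises r.IKError and nothing moves.
- r.hand_in(): hands the job in; it is judged then, once.
The state is a dict: "clock": time; "joints": joint angles; "joint_vel": joint speeds; "joint_torque": joint torques, N m; "tcp_pos": TCP position; "orientation": TCP orientation; "contact_force": force on the tool from outside, world axes, zero at the start; "torque": the same for the moment, N m; "opening": finger opening in m; "gripper_force": force on a finger pad.
Only numpy, scipy, OpenCV 4.12 (cv2) and the standard library are available. Lean on these libraries where they do the work, as an engineer would, in place of code of your own. Each camera call takes 0.05 s, during which the arm holds its last target. There are 200 camera calls.

TASK

Close the twin-screw glue press on the glued-up boards: turn the two hand knobs clockwise alternately in small steps so that the bar comes down square (never one screw end more than 4 mm lower than the other), until both sprung feet press on the boards. Nip both knobs up evenly until they turn distinctly stiffer than when they ran free, about one and a half times as stiff, but do not overtighten and squeeze out the glue; leave the bar level, the boards where they lie and the tools around the press alone.

Things in the scene. Friction and masses are not known exactly. Their poses are not given: they have to be found in the camera images.
- press: Fixed green base plate of the press, 90 (x) x 230 (y) x 14 mm on rubber feet. Two upright screws stand on its y axis, 80 mm either side of the middle (left one at +y, right one at -y), each with a hand knob on top. Origin: middle of the underside, on the bench. x points from the robot across the press, y along the bar to the left knob, z up.
- left_knob (a joint): Turn of the red knob on the left (+y) screw, rad; grows clockwise seen from above (range 0 to 4.5, starts at 0, the bar fully up and level). Each rad lowers this end of the bar by 2.5 mm; equal readings of both knobs mean a level bar. It stays where it is left. Its friction is 0.20 N m; each newton on that screw adds 0.0025 N m against tightening.
- right_knob (a joint): The same for the blue knob on the right (-y) screw. Pressed right, each knob resists about 0.10 N m more (0.06 to 0.14) than the same reading, taken in the same way, when it ran free: held still, friction alone can read anything from -0.20 to +0.20, but the load adds to it. That is 0.45 to 1.0 rad past first touch of the level bar; the first 0.6 rad is always free.
- left_grip (a point): Centre (half-way up) of the left red knob: a round fluted cylinder 40 mm across and 28 mm high on a vertical axis, which can be gripped at any angle from above. The knob does not move up or down: its centre stays 88 mm above the bench, its underside 74 mm; the bar's top lies 8 mm or more below that.
- right_grip (a point): The same for the right blue knob.
- clamp_bar: Aluminium bar, 28 (x) x 196 (y) x 19 mm, on both screws; origin on the left screw's axis at its underside, 46 mm above the bench at reading 0; y to its left end. Below it, 45 mm either side of its middle, are two sprung rubber feet, 22 mm across (25 N per mm). Both stand equally 6.5 to 10.4 mm below the bar, a depth that differs each time and is not measured: first touch must be felt.
- lamination: The work: a pale and a dark board glued flat together, 36 (x) x 120 (y) x 20 mm, loose on the base plate under the bar. Origin: middle of its underside, 14 mm above the bench. Right pressure on it: 50 to 115 N in all, half from each foot (aim for 80); above 140 N the joint is squeezed dry and spoilt.
- try_square: Bystander: engineer's square, 75 x 117 x 16 mm, loose on the bench to the right of the press. Origin: middle of its underside.
- eraser: Bystander: blue-sleeved eraser, 21 x 42 x 12 mm, loose on the bench to the left of the press. Origin: middle of its underside.
- tweezers: Bystander: steel tweezers, 27 x 164 x 8 mm, loose on the bench in front of the press. Origin: middle of their underside.
Not all that is in view belongs to the job. Of the things that look like the lamination, the larger one is meant.

How it is judged:
By the outcome, as a careful person would: the job done as asked, in the order asked, and still so for the second after the job is handed in, with the robot touching nothing.
It also fails if it takes over 72 s, if anything falls off the work surface, if the arm or the gripper's body presses on something with over 40 N, if the wrist force passes 120 N, or if a joint passes its speed limit or range.

## Working session

There is one attempt and no reset: what is moved stays moved. The work goes in short steps, each a Python script; the robot and the scene stay as the last script left them, time stands still between calls to the robot, and variables do not carry over. Pictures are saved under pics/ and viewed, at most 10 in all, crops included, and the job is handed in when it is done.

```bash
mkdir -p pics
python3 - <<'E'
from station import r
import cv2,numpy as np
fs=[]
for n in("scene","side"):
    s=r.snapshot(n); cv2.imwrite(f"pics/{n}0.png",s["frame"][:,:,::-1]); np.savez(f"{n}0.npz",**s)
    print(n,s["fx"],s["cx"],s["cy"],(-s["R"].T@s["t"]).round(3),s["R"][2].round(2))
q=r.sense(); print({k:np.round(v,3) for k,v in q.items()})
E
```

```text
scene 473.3317993089598 253.29640408304473 195.85266172174477 [-0.197 -0.648  0.704] [ 0.6   0.59 -0.54]
side 394.5357659051773 247.84194764898277 187.18660356014178 [ 0.098 -0.647  0.657] [ 0.39  0.69 -0.6 ]
{'clock': np.float64(0.1), 'joints': array([-3.24900e+00,  5.25800e+00,  7.05760e+01, -2.00000e-03,
        1.04267e+02, -3.24700e+00]), 'joint_vel': array([-0.014, -0.201, -0.078, -0.003,  0.026, -0.078]), 'joint_torque': array([ 2.0000e-03, -4.4785e+01, -4.0757e+01,  7.0000e-02,  2.8000e-02,
       -0.0000e+00]), 'tcp_pos': array([ 0.6  , -0.   ,  0.404]), 'orientation': array([-1.79899e+02, -4.00000e-03,  8.99980e+01]), 'contact_force': array([-0.575,  0.7  , -0.273]), 'torque': array([ 0.03 , -0.014, -0.003]), 'gripper_force': np.float64(0.0), 'opening': np.float64(0.088)}
```

View pics/scene0.png

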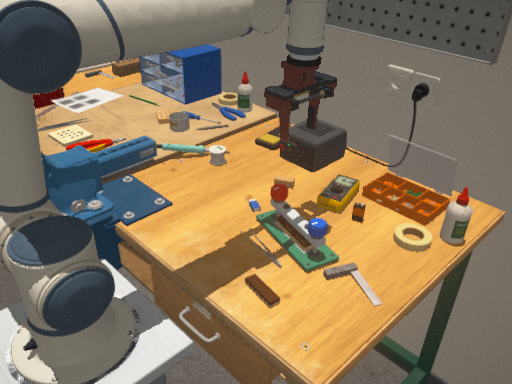

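View pics/side0.png

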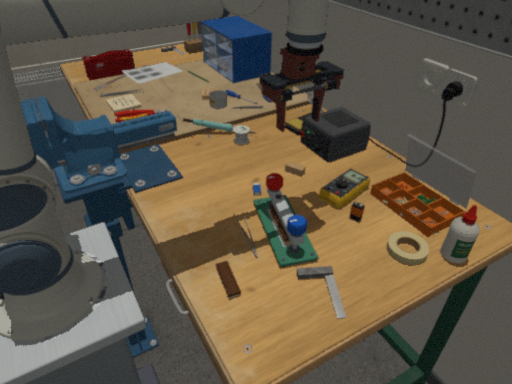

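The red knob is at about (279,192) in scene and (274,182) in side, and the blue one at (317,229) and (297,225). The boards could be the strip under the bar in the press, scene (292,228), the brown block in front, scene (262,290), or the small tan block, scene (284,182). The one under the bar on the green base fits, and the crop should confirm it. Next I triangulate the knobs.

```bash
cat > h.py <<'E'
import numpy as np,cv2
def K(s): return np.array([[s["fx"],0,s["cx"]],[0,s["fy"],s["cy"]],[0,0,1.]],float)
def blob(s,col,box):
    x0,y0,x1,y1=box; hsv=cv2.cvtColor(np.ascontiguousarray(s["frame"]),cv2.COLOR_RGB2HSV)
    H,S,V=[hsv[...,i].astype(int) for i in range(3)]
    m={"red":((H<6)|(H>172))&(S>130)&(V>60),"blue":(H>100)&(H<125)&(S>130)&(V>60),"green":(H>60)&(H<95)&(S>90)}[col]
    k=np.zeros(m.shape,np.uint8); k[y0:y1,x0:x1]=m[y0:y1,x0:x1]
    n,l,st,c=cv2.connectedComponentsWithStats(k); i=1+st[1:,4].argmax(); return (l==i).astype(np.uint8),st[i],c[i]
def norm(s,uv): return cv2.undistortPoints(np.array(uv,float).reshape(-1,1,2),K(s),np.array(s["dist_coeffs"],float)).reshape(-1,2)
def tri(a,pa,b,pb):
    P=[np.c_[s["R"],s["t"]] for s in(a,b)]
    X=cv2.triangulatePoints(P[0],P[1],norm(a,pa).T,norm(b,pb).T); return (X[:3]/X[3]).T
def plane(s,uv,z):
    n=norm(s,uv); d=np.c_[n,np.ones(len(n))]@s["R"]; c=-s["R"].T@s["t"]; return c+d*((z-c[2])/d[:,2:])
E
python3 - <<'E'
from h import *
a=dict(np.load("scene0.npz"));b=dict(np.load("side0.npz"))
for col,ba,bb in(("red",(260,175,300,212),(258,165,292,205)),("blue",(300,210,340,250),(280,205,315,245))):
    _,sa,ca=blob(a,col,ba);_,sb,cb=blob(b,col,bb)
    # bbox centre = centre of projected cylinder
    ca2=sa[:2]+sa[2:4]/2-.5; cb2=sb[:2]+sb[2:4]/2-.5
    print(col,sa,ca,sb,cb,tri(a,ca,b,cb).round(4),tri(a,ca2,b,cb2).round(4),plane(a,ca,.089).round(4),plane(b,cb,.089).round(4))
for s,bx in((a,(240,190,350,280)),(b,(240,185,330,275))):
    m,st,c=blob(s,"green",bx); h=cv2.convexHull(cv2.findContours(m,0,2)[0][0]); h=max(cv2.findContours(m,0,2)[0],key=cv2.contourArea)
    q=cv2.approxPolyDP(cv2.convexHull(h),4,True).reshape(-1,2); print(st,np.c_[q,plane(s,q,.014).round(3)].tolist())
A=cv2.resize(a["frame"][165:310,235:395],None,fx=4,fy=4,interpolation=2)
cv2.imwrite("pics/crop1.png",A[:,:,::-1])
E
```

```text
red [271 188  16  13  81] [279.5308642  194.48148148] [267 174  16  17 202] [274.35643564 182.05445545] [[ 0.5313 -0.016   0.0887]] [[ 0.5368 -0.0083  0.083 ]] [[ 0.5275 -0.021   0.089 ]] [[ 0.5336 -0.0114  0.089 ]]
blue [309 218  18  12 152] [317.50657895 223.99342105] [287 214  20  22 314] [296.89171975 225.10509554] [[ 0.4842 -0.1722  0.1023]] [[ 0.4824 -0.1732  0.1053]] [[ 0.5012 -0.1588  0.089 ]] [[ 0.4922 -0.1637  0.089 ]]
[289 244  49  24 359] [[337.0, 256.0, 0.524, -0.206, 0.014], [306.0, 267.0, 0.444, -0.182, 0.014], [289.0, 247.0, 0.468, -0.111, 0.014], [325.0, 245.0, 0.535, -0.163, 0.014]]
[ 255  198   62   68 1111] [[255.0, 200.0, 0.506, 0.032, 0.014], [269.0, 198.0, 0.541, 0.021, 0.014], [305.0, 234.0, 0.543, -0.134, 0.014], [316.0, 258.0, 0.519, -0.206, 0.014], [280.0, 265.0, 0.44, -0.184, 0.014]]
```

View pics/crop1.png

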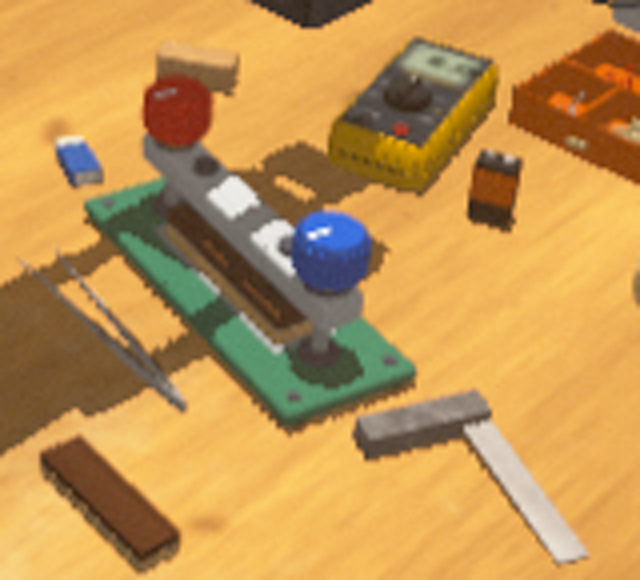

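The crop confirms it. The meant lamination, pale with dark boards, lies under the bar, crop (235,270). The brown look-alike in front, crop (110,500), is a separate smaller block. The knob masks were too tight because of shading, so I loosen them and then look from the wrist camera above the press.

```bash
sed -i 's/&(S>130)&(V>60),"blue"/\&(S>150)\&(V>25),"blue"/; s/(H>100)&(H<125)&(S>130)&(V>60)/(H>100)\&(H<128)\&(S>110)\&(V>25)/' h.py
python3 - <<'E'
from h import *
from station import r
a=dict(np.load("scene0.npz"));b=dict(np.load("side0.npz"))
for col,ba,bb in(("red",(260,175,300,212),(258,165,292,205)),("blue",(300,210,340,250),(280,205,315,245))):
    _,sa,_=blob(a,col,ba);_,sb,_=blob(b,col,bb)
    ca=sa[:2]+sa[2:4]/2-.5; cb=sb[:2]+sb[2:4]/2-.5
    print(col,sa,sb,tri(a,ca,b,cb).round(4),plane(a,ca,.088).round(4),plane(b,cb,.088).round(4))
r.reach([.44,-.088,.42],[180,0,90-17])
s=r.snapshot("wrist"); np.savez("w0.npz",**s); cv2.imwrite("pics/w0.png",s["frame"][:,:,::-1]); q=r.sense()
print(q["clock"],q["joints"].round(1),(-s["R"].T@s["t"]).round(3),s["R"][2].round(2))
for p in([.53,-.012],[.49,-.165]):
  for yaw in(73,163,-17,28,118,-107): 
    j=r.inverse_kinematics([*p,.253],[180,0,yaw]); print(p,yaw,None if j is None else np.round(j,1))
E
```

```text
red [271 188  16  13  81] [267 174  16  17 198] [[ 0.5368 -0.0083  0.083 ]] [[ 0.5284 -0.0169  0.088 ]] [[ 0.5348 -0.0103  0.088 ]]
blue [308 218  20  19 270] [287 214  20  22 320] [[ 0.4881 -0.1681  0.0942]] [[ 0.4937 -0.165   0.088 ]] [[ 0.4932 -0.1609  0.088 ]]
0.9083 [-15.6 -17.8  90.3   0.  107.5   1.3] [ 0.46  -0.025  0.399] [-0.07 -0.23 -0.97]
[0.53, -0.012] 73 [-5.  -4.2 95.4 -0.  88.8 12. ]
[0.53, -0.012] 163 [ -5.   -4.2  95.4   0.   88.8 -78. ]
[0.53, -0.012] -17 [ -5.   -4.2  95.4  -0.   88.8 102. ]
[0.53, -0.012] 28 [-5.  -4.2 95.4 -0.  88.8 57. ]
[0.53, -0.012] 118 [ -5.   -4.2  95.4   0.   88.8 -33. ]
[0.53, -0.012] -107 None
[0.49, -0.165] 73 [-22.4  -6.3  97.3   0.   88.9  -5.4]
[0.49, -0.165] 163 [-22.4  -6.3  97.3   0.   88.9 -95.4]
[0.49, -0.165] -17 [-22.4  -6.3  97.3  -0.   88.9  84.6]
[0.49, -0.165] 28 [-22.4  -6.3  97.3  -0.   88.9  39.6]
[0.49, -0.165] 118 [-22.4  -6.3  97.3   0.   88.9 -50.4]
[0.49, -0.165] -107 None
```

View pics/w0.png

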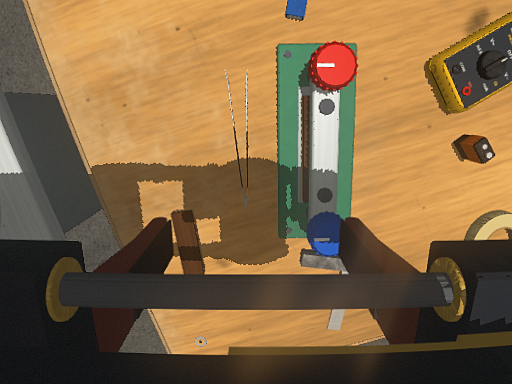

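The wrist view shows the press squarely from above, with the red knob at about (334,64), the blue one at (325,230) and the base from (278,43) to (355,238). White pointer marks on the knobs will show their turn.

Run:
```python
from h import *
s=dict(np.load("w0.npz"))
for col,bx in(("red",(290,25,380,110)),("blue",(290,200,370,262))):
    m,st,c=blob(s,col,bx); cn=max(cv2.findContours(m,0,1)[0],key=cv2.contourArea)
    (x,y),R=cv2.minEnclosingCircle(cn); p=plane(s,[[x,y],[x+R,y],[x-R,y]],.088); print(col,st,x,y,R,p[0].round(4),np.linalg.norm(p[1]-p[2]))
    top=plane(s,[[x,y]],.102); print(top.round(4))
m,st,c=blob(s,"green",(260,30,370,250)); q=cv2.approxPolyDP(cv2.convexHull(max(cv2.findContours(m,0,1)[0],key=cv2.contourArea)),5,True).reshape(-1,2)
print(np.c_[q,plane(s,q,.014)[:,:2].round(4)].tolist())
```

```text
red [ 308   41   50   50 1780] 332.028564453125 64.97142791748047 26.037473678588867 [ 0.5371 -0.0067  0.088 ] 0.04733913358858693
[[ 0.5337 -0.0075  0.102 ]]
blue [ 307  212   34   45 1034] 326.95001220703125 234.39999389648438 22.500377655029297 [ 0.4928 -0.1624  0.088 ] 0.045741708416089176
[[ 0.4913 -0.1562  0.102 ]]
[[320.0, 44.0, 0.5485, 0.023], [297.0, 166.0, 0.4875, -0.1011], [290.0, 170.0, 0.4783, -0.1033], [278.0, 163.0, 0.467, -0.0911], [277.0, 47.0, 0.5021, 0.0333]]
```

```bash
cat >> h.py <<'E'
from station import r
U=np.array([.268,.9635]); YAW0=74.5
def rd(tag=""):
    q=r.sense(); print(tag,"t%.1f"%q["clock"],"yaw%.2f"%q["orientation"][2],"F",q["contact_force"].round(1),"T",q["torque"].round(3),"j6 %.3f"%q["joint_torque"][5],"op %.4f"%q["opening"],"gf%.0f"%q["gripper_force"],"p",q["tcp_pos"].round(4)); return q
def look(p,col,name):
    r.reach([*(np.array(p)-.066*U),.36],[180,0,YAW0]); s=r.snapshot("wrist"); np.savez(name+".npz",**s); cv2.imwrite(f"pics/{name}.png",s["frame"][:,:,::-1])
    c=s["R"]@np.array([*p,.095])+s["t"]; uv=cv2.projectPoints(c.reshape(1,3),np.zeros(3),np.zeros(3),K(s),np.array(s["dist_coeffs"],float))[0].ravel()
    x,y=uv.astype(int); m,st,_=blob(s,col,(max(x-60,0),max(y-60,0),x+60,y+60))
    cn=max(cv2.findContours(m,0,1)[0],key=cv2.contourArea); (x,y),R=cv2.minEnclosingCircle(cn)
    P=plane(s,[[x,y],[x+R,y],[x-R,y]],.095); print(col,uv.round(1),"found",x,y,R,"->",P[0].round(4),"dia",np.linalg.norm(P[1]-P[2]).round(4)); return P[0][:2]
ZG=.095+.163
def grip(p,yaw,sq=45):
    r.reach([*p,ZG+.03],[180,0,yaw]); r.servo_line([*p,ZG],speed=.1); r.grab(sq); rd("grip")
def turn(deg):
    j=np.array(r.sense()["joints"]); return j
E
python3 - <<'E'
from h import *
p=look([.536,-.008],"red","w1"); b=look([.4925,-.161],"blue","w2"); d=p-b; print(np.linalg.norm(d),d, r.sense()["clock"])
A=np.hstack([np.load("w1.npz")["frame"][:250,100:500],np.load("w2.npz")["frame"][:250,100:500]]); cv2.imwrite("pics/w12.png",A[:,:,::-1])
E
```

```text
red [256.4 110.7] found 257.3776550292969 109.90849304199219 30.098041534423828 -> [ 0.5368 -0.0077  0.095 ] dia 0.0431
blue [255.3 110.1] found 257.5 110.62068939208984 29.62500762939453 -> [ 0.4939 -0.1618  0.095 ] dia 0.043
0.16000062019867625 [0.0429384  0.15413141] 2.175
```

View pics/w12.png

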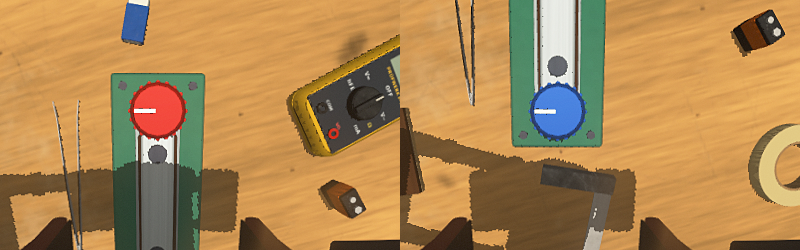

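The knob spacing measures 160.0 mm and the diameters fit. Both pointers point to local -x, which is reading 0. I start with the blue knob, in small steps with torque readings.

```bash
cat >> h.py <<'E'
RED=np.array([.5368,-.0077]); BLUE=np.array([.4939,-.1618])
def step(deg):
    j=np.array(r.TGT) if hasattr(r,"TGT") else np.array(r.sense()["joints"]); j[5]+=deg; r.move_joints(j); r.TGT=j
def release(p):
    r.let_go(); q=r.sense(); r.servo_line([*q["tcp_pos"][:2],ZG+.03],speed=.2)
E
python3 - <<'E'
from h import *
grip(BLUE,YAW0+30)
j=np.array(r.sense()["joints"])
for i in range(1,6):
    r.move_joints(j+np.array([0,0,0,0,0,6*i])); rd(f"cmd{6*i}")
r.wait(.2); rd("held")
E
```

```text
grip t3.9 yaw104.49 F [-4.   0.6  2.1] T [-0.069  0.514 -0.022] j6 0.001 op 0.0391 gf45 p [ 0.4936 -0.1619  0.258 ]
cmd6 t4.2 yaw98.62 F [-0.3  0.2  0.7] T [ 0.029  0.122 -0.269] j6 0.163 op 0.0390 gf45 p [ 0.4937 -0.1619  0.258 ]
cmd12 t4.4 yaw92.73 F [-0.8 -0.1 -0.4] T [ 0.041 -0.021 -0.225] j6 0.136 op 0.0396 gf45 p [ 0.4937 -0.1619  0.258 ]
cmd18 t4.7 yaw86.78 F [ 0.5  0.7 -0.4] T [ 0.033 -0.185 -0.172] j6 0.126 op 0.0393 gf45 p [ 0.4938 -0.1619  0.258 ]
cmd24 t4.9 yaw80.81 F [ 1.6  0.6 -1.1] T [ 0.006 -0.413 -0.175] j6 0.122 op 0.0392 gf45 p [ 0.4938 -0.1619  0.258 ]
cmd30 t5.2 yaw74.82 F [ 4.   0.1 -1.9] T [-0.046 -0.611 -0.205] j6 0.121 op 0.0393 gf45 p [ 0.4939 -0.1619  0.258 ]
held t5.4 yaw74.66 F [ 4.2 -0.9 -2.3] T [-0.054 -0.908  0.116] j6 -0.017 op 0.0390 gf45 p [ 0.4939 -0.1619  0.258 ]
```

Free running on j6 torque reads a steady 0.12 at the end of each step. Red goes next, 60° in the same steps, so the bar stays within 1.5 mm of level.

```bash
cat >> h.py <<'E'
def drive(p,total,st=6,yaw=YAW0+30,lim=.30,sq=45):
    """regrip on p and turn clockwise in st-degree steps; print j6 reading after each step; returns degrees turned"""
    q=r.sense(); 
    if q["opening"]<.06: release(p)
    r.reach([*p,ZG+.012],[180,0,yaw]); r.servo_line([*p,ZG],speed=.15); r.grab(sq)
    q=r.sense(); y0=q["orientation"][2]; j=np.array(q["joints"]); out=[]; f=0
    for i in range(1,int(round(total/st))+1):
        r.move_joints(j+np.array([0,0,0,0,0,st*i])); q=r.sense(); out.append((round((y0-q["orientation"][2]+180)%360-180,1),round(q["joint_torque"][5],3),round(q["torque"][2],2)))
        f=max(f,np.linalg.norm(q["contact_force"]))
        if q["joint_torque"][5]>lim: print("LIMIT"); break
    r.wait(.1); q=r.sense(); print("t%.1f"%q["clock"],out,"end %.2f"%((y0-q["orientation"][2]+180)%360-180),"Fmax %.0f"%f,q["tcp_pos"].round(4),"j6 %.0f"%q["joints"][5])
E
python3 - <<'E'
from h import *
drive(RED,60)
E
```

```text
t10.9 [(np.float64(5.9), np.float64(0.159), np.float64(-0.23)), (np.float64(11.8), np.float64(0.136), np.float64(-0.25)), (np.float64(17.7), np.float64(0.127), np.float64(-0.18)), (np.float64(23.7), np.float64(0.123), np.float64(-0.22)), (np.float64(29.7), np.float64(0.122), np.float64(-0.19)), (np.float64(35.7), np.float64(0.025), np.float64(-0.22)), (np.float64(41.7), np.float64(0.025), np.float64(-0.22)), (np.float64(47.7), np.float64(0.026), np.float64(-0.21)), (np.float64(53.7), np.float64(0.026), np.float64(-0.23)), (np.float64(59.7), np.float64(0.026), np.float64(-0.19))] end 59.71 Fmax 7 [ 0.5371 -0.0079  0.2581] j6 41
```

```bash
cat > ed.py <<'E'
s=open("h.py").read()
s=s.replace('round(q["joint_torque"][5],3),round(q["torque"][2],2)))','round(q["joint_torque"][5],3),*np.round([r.sense()["torque"][2] for _ in range(3)],2)))')
s=s.replace('print("t%.1f"%q["clock"],out,','T=np.array([o[2:] for o in out]); print("t%.1f"%q["clock"],"j6",[float(o[1]) for o in out],"Tz",T.tolist(),"mean",-T[1:].mean().round(3),')
open("h.py","w").write(s)
E
python3 ed.py
python3 - <<'E'
from h import *
drive(BLUE,60)
E
```

```text
t16.9 j6 [0.16, 0.136, 0.125, 0.122, 0.121, 0.121, 0.025, 0.025, 0.029, 0.034] Tz [[-0.21, -0.21, -0.21], [-0.22, -0.22, -0.22], [-0.17, -0.17, -0.17], [-0.2, -0.2, -0.2], [-0.27, -0.27, -0.27], [-0.24, -0.24, -0.24], [-0.25, -0.25, -0.25], [-0.21, -0.21, -0.21], [-0.19, -0.19, -0.19], [-0.25, -0.25, -0.25]] mean 0.222 end 59.70 Fmax 8 [ 0.494  -0.1621  0.2581] j6 23
```

Contact seems to start at a blue reading of about 79° (reading B rises), so first touch is near 75° (1.31 rad). That puts the target at about 112° on both knobs. I bring red from 60° to 108° while watching the readings.

```bash
sed -i 's/for _ in range(3)/for _ in range(1)/' h.py
python3 - <<'E'
from h import *
drive(RED,48)
E
```

```text
t22.0 j6 [0.163, 0.147, 0.145, 0.149, 0.157, 0.062, 0.076, 0.085] Tz [[-0.22], [-0.19], [-0.16], [-0.2], [-0.16], [-0.21], [-0.12], [-0.17]] mean 0.173 end 47.71 Fmax 7 [ 0.537  -0.0078  0.2581] j6 29
```

Run:
```python
from h import *
drive(BLUE,24)
```

```text
t26.4 j6 [0.216, 0.202, 0.2, 0.205] Tz [[-0.16], [-0.15], [-0.1], [-0.14]] mean 0.13 end 23.75 Fmax 2 [ 0.4938 -0.1619  0.2581] j6 -13
```

Run:
```python
from h import *
drive(RED,6); release(RED)
look(RED,"red","w3"); look(BLUE,"blue","w4"); print(r.sense()["clock"])
A=np.hstack([np.load("w3.npz")["frame"][:250,100:500],np.load("w4.npz")["frame"][:250,100:500]]); cv2.imwrite("pics/w34.png",A[:,:,::-1])
for n,col in(("w1","red"),("w3","red"),("w2","blue"),("w4","blue")):
    s=dict(np.load(n+".npz")); p=RED if col=="red" else BLUE
    f=s["frame"].astype(int); c=s["R"]@np.array([*p,.102])+s["t"]; u=cv2.projectPoints(c.reshape(1,3),np.zeros(3),np.zeros(3),K(s),np.array(s["dist_coeffs"],float))[0].ravel()
    yy,xx=np.mgrid[:384,:512]; m=(f.min(2)>150)&(np.hypot(xx-u[0],yy-u[1])<26)
    P=plane(s,np.c_[xx[m],yy[m]].astype(float),.102)[:,:2]-p; far=P.mean(0); vx,vy,_,_=cv2.fitLine(P.astype(np.float32),2,0,.01,.01).ravel()
    a=np.degrees(np.arctan2(vy,vx)); a0=np.degrees(np.arctan2(far[1],far[0])); a+=180*round((a0-a)/180); print(n,m.sum(),u.round(1),"line %.1f centroid %.1f"%(a,a0))
```

```text
t29.7 j6 [0.245] Tz [[-0.11]] mean nan end 5.86 Fmax 0 [ 0.5367 -0.0077  0.258 ] j6 -13
red [255.8 109.1] found 255.86363220214844 109.0 29.602319717407227 -> [ 0.5369 -0.0076  0.095 ] dia 0.0426
blue [256.3 111.4] found 256.1070861816406 111.66586303710938 29.92029571533203 -> [ 0.4937 -0.1619  0.095 ] dia 0.043
32.15
w1 88 [257.3 110. ] line 164.5 centroid 166.7
w3 92 [255.8 109.1] line 48.6 centroid 47.1
w2 102 [257.6 110.7] line 164.0 centroid 166.3
w4 95 [256.3 111.5] line 50.7 centroid 50.4h.py:45: RuntimeWarning: Mean of empty slice.
  r.wait(.1); q=r.sense(); T=np.array([o[2:] for o in out]); print("t%.1f"%q["clock"],"j6",[float(o[1]) for o in out],"Tz",T.tolist(),"mean",-T[1:].mean().round(3),"end %.2f"%((y0-q["orientation"][2]+180)%360-180),"Fmax %.0f"%f,q["tcp_pos"].round(4),"j6 %.0f"%q["joints"][5])
  ret = ret.dtype.type(ret / rcount)
```

View pics/w34.png

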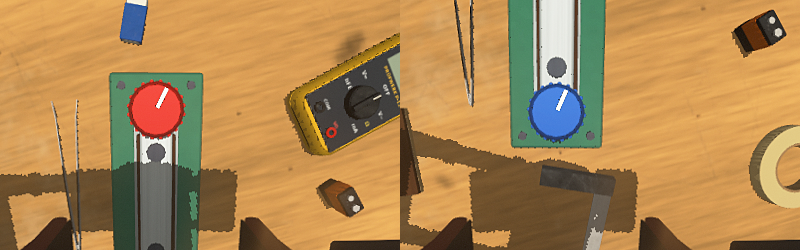

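Neither knob slipped: pointer turn is red 115.9° and blue 113.3° against 113.3° commanded on each. The load has added about 0.084 N m on both, roughly 67 N in all. That is inside the window but on the light side, so each knob gets 4° more, then a final look.

```bash
python3 - 2>/dev/null <<'E'
from h import *
drive(BLUE,4,st=4); drive(RED,4,st=4); release(RED)
r.reach([.44,-.088,.42],[180,0,73]); s=r.snapshot("wrist"); cv2.imwrite("pics/w5.png",s["frame"][:,:,::-1]); rd("away")
s=r.snapshot("scene"); cv2.imwrite("pics/s5.png",cv2.resize(s["frame"][165:310,235:395],None,fx=4,fy=4)[:,:,::-1])
E
```

```text
t34.1 j6 [0.12] Tz [[-0.1]] mean nan end 3.91 Fmax 1 [ 0.4937 -0.1619  0.258 ] j6 -32
t37.4 j6 [0.124] Tz [[-0.12]] mean nan end 3.91 Fmax 1 [ 0.5366 -0.0077  0.258 ] j6 -15
away t39.4 yaw73.11 F [ 0.2 -0.3 -0.3] T [-0.033 -0.009 -0.039] j6 0.002 op 0.0880 gf0 p [ 0.4406 -0.0877  0.4175]
```

View pics/s5.png

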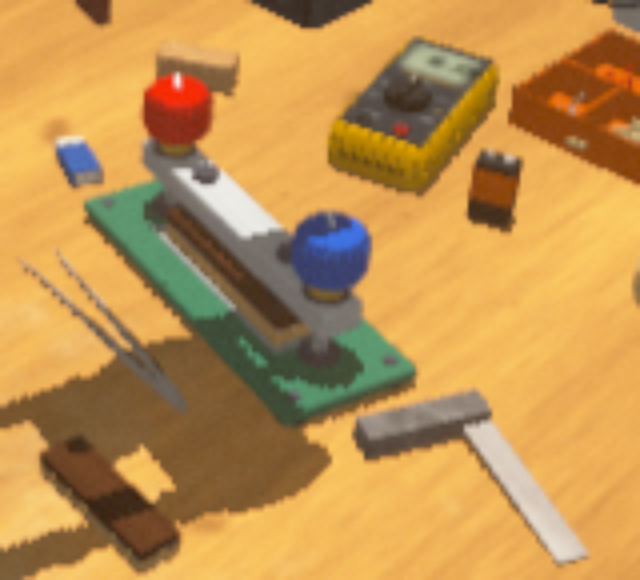

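View pics/w5.png

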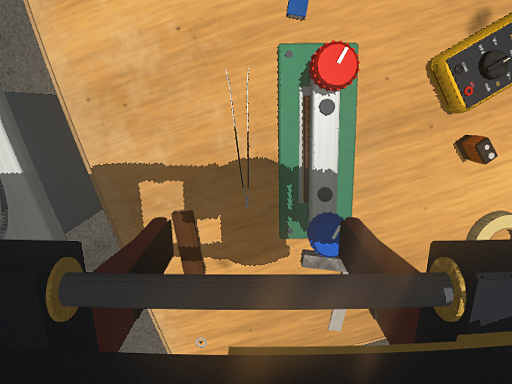

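The bar is down and level with matching pointers, at (343,55) red and (333,232) blue in the wrist view. The boards, square, eraser and tweezers are where they were, and the arm is clear.

```bash
python3 -c "
from station import r
print(r.hand_in())"
```

```text
the job is handed in; nothing more can be done
None
```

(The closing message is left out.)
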